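# Open the touch-latch props cupboard

### The job

Open the little pine props cupboard without gripping anything: press its handleless door inwards near the free edge until the push catch lets go, and let the spring set it ajar. Then push the door from its inner side with a finger, never pinching it, until it stands wide open, about square to the cupboard front or further, and leave the glass stopper, the pocket watch and the two dice where they are.

Things in the scene. Friction and masses are not known exactly. Their poses are not given: they have to be found in the camera images.
- cupboard: fixed pine cupboard on the table, 140 deep x 180 wide x 160 mm high. Origin: centre of its underside, z up. Its own -x points out of the door side (world -y, within 20 degrees); +y points to the hinge side (nearer the robot), -y to the free-edge side (far). Its boards' front edges lie 70 mm from the origin along -x; the shut door's inner face at 78 mm, outer face at 92 mm
- door (a joint): door angle in rad: about 0 shut, about -0.04 pressed fully in (stop), about 0.48 when the spring has set it ajar, 1.57 square to the front, 1.9 end of travel. Upright hinge with a little friction: it stays where it is left. While the catch holds, only an 8 mm slot shows behind the door, too thin for a finger
- door_hinge (a point): point on the hinge axis at the height of the door's top (160 mm above the table), in the plane of the door's inner face; fixed to the cupboard at 78 mm along its -x and 90 mm along its +y
- door_edge (a point): middle of the top of the door's free edge: 180 mm from the hinge axis along the door, 7 mm out from the inner face's plane; moves with the door. The door is a flat handleless panel 180 wide, 14 mm thick, from 6 to 160 mm above the table
- plunger (a joint): spring plunger of the push catch, inside, 90 mm from the hinge axis, 45 mm above the table; m: 0 latched, -0.0035 at its inner stop, 0.045 sprung out. Pressing the door in about 5 mm near its free edge (4 to 7 N; firm stop at 7 mm) trips it; when the door is let go the plunger pushes it ajar in about 1 s and stays out. It does not catch again
- stopper: cut-glass decanter stopper, 48 mm wide, 58 mm high, standing loose on the cupboard's top near the back on the hinge side. Origin: centre of its underside
- watch: brass pocket watch, 48 mm across, 12 mm thick, lying loose on the table near the cupboard, clear of the door's swing. Origin: centre of its underside
- die_a: ivory-coloured resin die, 20 mm, loose on the table near the cupboard, clear of the door's swing. Origin: centre of its underside
- die_b: second such die, same size, likewise
There are look-alikes about, which are no part of the job. There is more than one size of the stopper; the job needs the middle-sized.

How it is judged:
By the outcome, as a careful person would: the job done as asked, in the order asked, and still so for the second after the job is handed in, with the robot touching nothing.
It also fails if it takes over 53 s, if anything falls off the work surface, if the arm or the gripper's body presses on something with over 40 N, if the wrist force passes 120 N, or if a joint passes its speed limit or range.

### The arm

A 7-joint arm with a two-finger parallel gripper is mounted at the origin on the work surface. World frame = base frame: x ahead of the robot, y to its left, z up, the work surface at z = 0. Lengths are in m, angles in degrees, forces in N, time in s.
With the tool pointing down it reaches from about 0.4 to 0.85 m from the base axis. Payload 6.9 kg.
Tool frame: the origin (TCP) lies midway between the tips of the shut fingers; the grasp point (between the pads) lies 19 mm behind it; z points along the fingers, y is the direction in which the jaws open and shut (so a half turn about z gives the same grasp; the last joint's range is limited). The gripper opens to 85 mm and grips with 20 to 120 N. Pads are 22 mm wide; open, the fingers measure 114 mm over their backs; the gripper's body (76 mm by 85 mm) begins 54 mm behind the grasp point. The pads swing forward as they close: fully open they stand 13 mm farther back than shut.
Start: joints at [-58.127, 29.078, -13.613, 85.955, 7.202, 65.827, -8.869], TCP at [0.272, 0.563, 0.231] pointing down, gripper open.
Joint ranges: [-176.47, 176.47], [-13.61, 117.27], [-81.72, 77.17], [0.22, 143.17], [-87.28, 267.28], [10, 112.55], [-165.47, 165.47]. Speed limits (degrees/s): [136.94, 136.94, 180, 180, 180, 180, 180].

### API

Orientations are given as a 3x3 rotation matrix whose columns are the frame's x, y, z axes.
In Python, from station import robot, viewer, job_done gives the robot as it stands. The module is installed in compiled form; this text tells all that it offers.
- The arm moves only by the shell command python3 -m jog 'ROWS' [OPENING] [FORCE]. ROWS is a JSON object of lists of equal length, an entry for each row: "xyz": the shift along the tool's x, y, z in cm, a list of three; "turn": the turn about the tool's z in degrees. A call has exactly 10 rows; each row shifts and turns the commanded pose from where the row before left it, along the tool's axes as they then stand; what a row does not reach is not made up. A row lasts 1/8 s, in which the tool goes at most 62.5 mm and 10.7 degrees, less where a joint would pass 70% of its speed; a pose out of reach is approached as far as the arm can. A call with a gripper value outside its range is refused whole. OPENING is the opening in per cent of the stroke, from 0 (shut) to 100 (fully open), set as the call begins (- or left out, the last holds). The fingers move at their own pace and stop on an object; FORCE is the grip in N (left out, the last holds). Time passes only in rows, so rows that do not move let the fingers close, or fill a call up. It gives the time, the measured TCP pose, the force and the opening at its end, in the units of the state.
- robot.sense(): the state, without advancing time (a new reading comes with each control period).
- viewer.camera(name): name is "scene" or "top" or "wrist"; returns (picture, depth): 384x512x3 uint8, red, green, blue; 384x512 float32, m along the optical axis (not along the pixel's ray), 0 where there is no reading.
- viewer.get_calibration(name): a dict with "intrinsics" (3x3 intrinsics, pixels), "rvec" (rotation vector, rad) and "tvec" (3), from world to camera coordinates, as OpenCV has them. Camera axes: x right, y down, z forward; pixel columns grow to the right and rows downward; lengths in m; the calibration is good to about 2 mm. A picture is of the moment at which its call begins: read the wrist's pose just before it. get_calibration takes no time and is no camera call; for the wrist camera it gives the pose at the moment of the call.
- job_done(): hands the job in, once; it reports no verdict.
Trained networks look in the newest picture that a camera, given by its name, has taken for a name from the list of things; names that differ only in an ending like _2 or _b are one class to them, and where a whole thing is asked for, a point or a joint stands for the part that bears it (a point fixed in the world has none). Each returns a list of dicts, best first, with "confidence" (0 to 1); they miss things now and then, are a little off and sometimes report something else, mostly with a low value. They report only what shows in the picture. A call takes as long as a camera call. They do not tell look-alikes from the thing itself.
- viewer.find_in(camera, name): "extent" ([left, top, right, bottom] in pixels, round what is visible of it).
- viewer.trace(camera, name): "pixels" (384x512 bool, what is visible of it) and "extent" ([left, top, right, bottom] in pixels, round what is visible of it).
The state is a dict: "time_s": time; "qpos": joint angles; "joint_velocities": joint speeds; "joint_efforts": joint torques, N m; "tcp_pos": TCP position; "eef_rot": TCP orientation; "ft_force": force on the tool from outside, world axes, zero at the start; "moment": the same for the moment, N m; "gripper_width": opening from 0.0 (shut) to 1.0 (fully open).
Only numpy, scipy, OpenCV 4.12 (cv2) and the standard library are available. Lean on these libraries where they do the work, as an engineer would, in place of code of your own. Each camera call takes 0.05 s, during which the arm holds its last target. There are 200 camera calls.

## Working session

There is one attempt and no reset: what is moved stays moved. The work goes in short steps, Python scripts to look and compute and a shell command to move; the robot and the scene stay as the last step left them, time stands still between calls to the robot, and variables do not carry over. Pictures are saved under pics/ and viewed, about 8 in all and at most 12, crops included, and the job is handed in when it is done.

```bash
mkdir -p pics; cat > h.py <<'E'
import numpy as np, cv2
from station import robot, viewer, job_done
def cal(n):
    c=viewer.get_calibration(n);R=cv2.Rodrigues(np.array(c['rvec'],float))[0]
    return np.array(c['intrinsics'],float),R,np.array(c['tvec'],float).ravel()
def cloud(d,c):
    K,R,t=c;v,u=np.mgrid[:d.shape[0],:d.shape[1]]
    p=np.stack([(u-K[0,2])/K[0,0]*d,(v-K[1,2])/K[1,1]*d,d],-1)
    w=(p-t)@R; w[d<=0]=np.nan; return w
def save(n,im): cv2.imwrite('pics/'+n+'.png',im[:,:,::-1])
E
python3 - <<'E'
from h import *
s=robot.sense();print(s['time_s'],s['tcp_pos'],np.round(s['eef_rot'],3).tolist(),s['ft_force'])
ims=[]
for n in ('scene','top'):
    im,d=viewer.camera(n);ims.append(im);w=cloud(d,cal(n));np.save(n+'.npy',w)
    for k in ('cupboard','door','stopper','watch','die_a'):
        for r in viewer.trace(n,k):
            m=r['pixels'];q=w[m];q=q[~np.isnan(q[:,0])]
            if len(q): print(n,k,round(r['confidence'],2),np.round(r['extent']),'med',np.round(np.median(q,0),3),'lo',np.round(np.percentile(q,3,0),3),'hi',np.round(np.percentile(q,97,0),3))
    # cupboard top
    m=(abs(w[...,2]-.16)<.006)
    print(n,m.sum(),[np.round(x,3).tolist() for x in [np.nanmin(w[m],0),np.nanmax(w[m],0)]])
save('both',cv2.resize(np.vstack(ims),(450,600)) if 0 else np.vstack(ims)[:, :])
for n,i in zip('st',ims): save(n,i)
E
```

```text
0.0 [0.27217176 0.56206404 0.2303976 ] [[-0.9, 0.436, -0.001], [0.436, 0.9, -0.002], [-0.0, -0.002, -1.0]] [0.27376306 0.13169898 0.0553457 ]
scene cupboard 0.69 [182. 190. 308. 332.] med [0.591 0.229 0.159] lo [0.497 0.094 0.017] hi [0.667 0.257 0.161]
scene door 0.72 [181. 189. 275. 220.] med [0.6   0.096 0.159] lo [0.515 0.078 0.149] hi [0.681 0.11  0.161]
scene stopper 0.93 [265. 214. 298. 254.] med [0.529 0.216 0.205] lo [0.507 0.194 0.16 ] hi [0.547 0.228 0.217]
scene stopper 0.78 [330. 223. 362. 264.] med [0.373 0.15  0.059] lo [0.34  0.118 0.002] hi [0.394 0.167 0.075]
scene stopper 0.57 [283. 329. 299. 353.] med [0.524 0.313 0.032] lo [0.51  0.297 0.006] hi [0.535 0.322 0.039]
scene watch 0.58 [233. 340. 261. 371.] med [0.604 0.314 0.011] lo [0.583 0.293 0.007] hi [0.623 0.335 0.013]
scene watch 0.27 [180. 191. 276. 218.] med [0.601 0.096 0.159] lo [0.513 0.077 0.15 ] hi [0.68  0.11  0.161]
scene die_a 0.59 [193. 174. 204. 188.] med [ 0.661 -0.143  0.013] lo [ 0.649 -0.18  -0.001] hi [ 0.675 -0.134  0.021]
scene die_a 0.45 [327. 276. 340. 294.] med [0.413 0.213 0.018] lo [0.
[... 323 characters left out ...]
pper 0.87 [161. 205. 185. 227.] med [0.523 0.205 0.209] lo [0.502 0.185 0.16 ] hi [0.546 0.229 0.219]
top stopper 0.81 [199. 267. 222. 294.] med [0.365 0.136 0.066] lo [0.336 0.111 0.05 ] hi [0.391 0.166 0.076]
top stopper 0.43 [138. 214. 149. 224.] med [0.519 0.307 0.035] lo [0.506 0.296 0.029] hi [0.531 0.321 0.041]
top stopper 0.17 [176. 259. 187. 269.] med [0.408 0.21  0.02 ] lo [ 0.398  0.2   -0.001] hi [0.419 0.223 0.024]
top watch 0.86 [132. 176. 153. 196.] med [0.601 0.312 0.012] lo [0.58  0.292 0.006] hi [0.62  0.335 0.016]
top die_a 0.5 [179. 258. 185. 270.] med [0.408 0.21  0.02 ] lo [0.398 0.199 0.003] hi [0.418 0.221 0.024]
top 5172 [[0.485, 0.076, 0.154], [0.684, 0.259, 0.166]]
```

View pics/s.png

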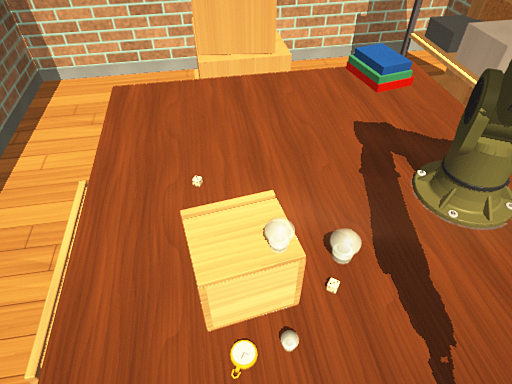

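View pics/t.png

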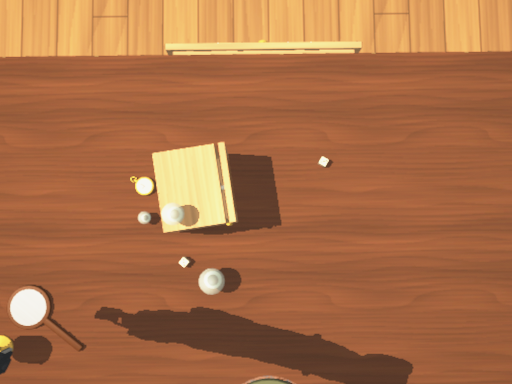

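Both views show the cupboard with its shut door on the −y side. The middle stopper is on the cupboard top, the watch and small stopper are behind it, and the dice are at about (0.41, 0.21) and (0.66, −0.14). The large stopper stands on the table near the robot.

```bash
cat >> h.py <<'E'
def fit(w):
    m=(abs(w[...,2]-.16)<.006)&(w[...,0]>.4)&(w[...,0]<.75)&(w[...,1]>0)&(w[...,1]<.3)
    (c,sz,a)=cv2.minAreaRect((w[m][:,:2]*1000).astype(np.float32));return np.array(c),sz,a,m
E
python3 - <<'E'
from h import *
from scipy.optimize import minimize
for n in ('top','scene'):
    w=np.load(n+'.npy');c,sz,a,m=fit(w);print(n,c,sz,a)
w=np.load('top.npy');c,sz,a,m=fit(w)
import math
# yaw psi of cupboard +x in world: near +90deg
cands=[a+k*90 for k in range(-3,4)];psi=min(cands,key=lambda v:abs(v-90));p=math.radians(psi)
ex=np.array([math.cos(p),math.sin(p)]);ey=np.array([-ex[1],ex[0]])
print('psi',psi,'ex',ex,'ey(hinge)',ey)
# rect spans -92..+70 along ex, ±90 ey ; centre at -11
o=c+11*ex
print('origin',o,'hinge',o-78*ex+90*ey,'edge outer',o-92*ex-90*ey)
q=(w[m][:,:2]*1000-o);print(np.percentile(q@ex,[1,99]),np.percentile(q@ey,[1,99]))
press=o-92*ex-75*ey;print('press pt',press,'standoff40',press-40*ex)
t=math.degrees(math.atan2(.436,-.9));print('tool x yaw',t,'-ex yaw',psi-180)
E
```

```text
top [584.00311279 167.44425964] (180.2957305908203, 163.05001831054688) 8.284773826599121
scene [586.36871338 165.60388184] (180.18212890625, 166.26437377929688) 8.082820892333984
psi 98.28477382659912 ex [-0.14409323  0.98956412] ey(hinge) [-0.98956412 -0.14409323]
origin [582.41808724 178.32946492] hinge [504.5965889   88.17507292] edge outer [684.7354351  100.25795715]
[-90.88565565  68.50236505] [-87.91625673  88.62235361]
press pt [669.89197335  98.09655866] standoff40 [675.65570266  58.51399401]
tool x yaw 154.15238977940373 -ex yaw -81.71522617340088
```

```bash
python3 -m jog '{"xyz":[[0,0,-1.2],[0,0,-1.2],[0,0,-1.2],[0,0,-1.2],[-1.2,-2,0],[-2.4,-4.2,0],[-2.4,-4.2,0],[-2.4,-4.2,0],[-2.4,-4.2,0],[-2.4,-4.2,0]],"turn":[-8.5,-8.5,-8.5,-8.5,0,0,0,0,0,0]}' 0 40
python3 -m jog '{"xyz":[[-2.4,-4.2,0],[-2.4,-4.2,0],[-2.4,-4.2,0],[-2.4,-4.2,0],[-2.4,-4.2,0],[-2.4,-4.2,0],[-2.4,-4.2,0],[-2.4,-4.2,0],[-1.2,-2,0],[0,0,0]],"turn":[0,0,0,0,0,0,0,0,0,0]}'
cat > where.py <<'E'
from h import *
s=robot.sense();p=s['tcp_pos']*1000;R=np.array(s['eef_rot'])
O=np.array([583.,178.,0]);a=np.radians(98.28)
ex=np.array([np.cos(a),np.sin(a),0]);ey=np.array([-ex[1],ex[0],0])
H=O-78*ex+90*ey
print('t',s['time_s'],'tcp',np.round(p,1),'cup frame x,y',round((p-O)@ex,1),round((p-O)@ey,1),'F',np.round(s['ft_force'],1),'w',s['gripper_width'])
print('tool x.ey',np.round(R[:,0]@ey,3),'toolx.ex',np.round(R[:,0]@ex,3),'q',np.round(s['qpos']))
E
python3 where.py
```

```text
time_s: 1.85
tcp_pos: [0.4366, 0.3523, 0.2795]
eef_rot: [[-0.99, -0.142, 0.0], [-0.142, 0.99, 0.0], [-0.0, 0.0, -1.0]]
ft_force: [0.5, 0.8, -0.5]
gripper_width: -0.001
time_s: 3.1
tcp_pos: [0.6888, 0.0278, 0.2784]
eef_rot: [[-0.99, -0.139, -0.001], [-0.139, 0.99, -0.001], [0.001, -0.001, -1.0]]
ft_force: [0.8, -0.5, 0.1]
gripper_width: -0.002
t 3.1 tcp [688.8  27.8 278.4] cup frame x,y -163.9 -83.1 F [ 0.8 -0.5  0.1] w -0.0016980359785676857
tool x.ey 1.0 toolx.ex 0.006 q [  3.  34. -15.  70.   9.  77.  87.]
```

```bash
python3 -m jog '{"xyz":[[0.6,0,2],[0,0,3],[0,0,3],[0,0,3],[0,0,3],[0,0,2.5],[0,0,1.3],[0,1.5,0],[0,1.5,0],[0,0,0]],"turn":[0,0,0,0,0,0,0,0,0,0]}'
python3 where.py
python3 - <<'E'
from h import *
a,_=viewer.camera('scene');b,_=viewer.camera('top')
save('p1',np.hstack([cv2.resize(a[130:350,140:360],(400,400)),cv2.resize(b[100:300,120:320],(400,400))]))
E
```

```text
time_s: 4.35
tcp_pos: [0.6784, 0.0612, 0.1029]
eef_rot: [[-0.989, -0.145, 0.002], [-0.145, 0.989, 0.0], [-0.002, 0.0, -1.0]]
ft_force: [-0.5, -3.1, 3.3]
gripper_width: 0.003
t 4.35 tcp [678.4  61.2 102.9] cup frame x,y -129.3 -77.6 F [-0.5 -3.1  3.3] w 0.0033021261531724893
tool x.ey 1.0 toolx.ex -0.001 q [  1.  40. -14.  86.  11.  55.  82.]
```

View pics/p1.png

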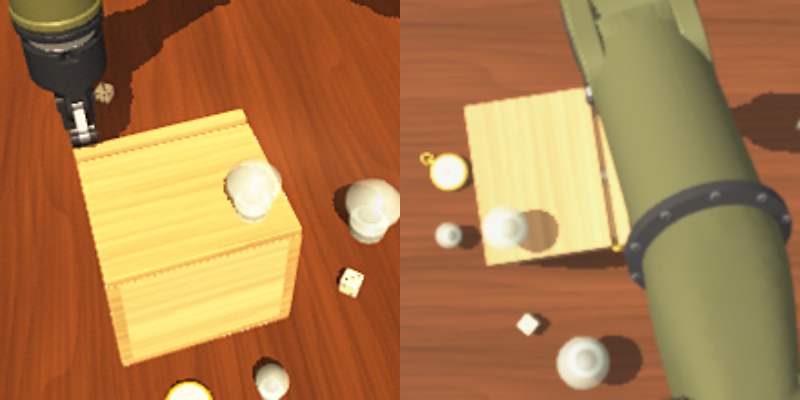

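The shut fingers stand just outside the door near its free edge. Now I press inwards in small steps.

```bash
python3 -m jog '{"xyz":[[0,0.5,0],[0,0.4,0],[0,0.3,0],[0,0.2,0],[0,0.2,0],[0,0.2,0],[0,0.2,0],[0,0,0],[0,0,0],[0,0,0]],"turn":[0,0,0,0,0,0,0,0,0,0]}'
python3 where.py
```

```text
time_s: 5.7
tcp_pos: [0.6778, 0.0653, 0.1027]
eef_rot: [[-0.991, -0.131, 0.004], [-0.132, 0.991, -0.014], [-0.002, -0.014, -1.0]]
ft_force: [3.2, -26.9, 9.0]
gripper_width: -0.004
t 5.7 tcp [677.8  65.3 102.7] cup frame x,y -125.2 -77.6 F [  3.2 -26.9   9. ] w -0.003987495052403529
tool x.ey 1.0 toolx.ex 0.013 q [ -1.  40. -13.  86.  11.  55.  80.]
```

```bash
python3 -m jog '{"xyz":[[0,-1.5,0],[0,-3,0],[0,-4,0],[0,-5,0],[0,-3,0],[0,0,0],[0,0,0],[0,0,0],[0,0,0],[0,0,0]],"turn":[0,0,0,0,0,0,0,0,0,0]}'
python3 where.py
python3 - <<'E'
from h import *
a,_=viewer.camera('scene');b,_=viewer.camera('top')
save('p2',np.hstack([cv2.resize(a[130:350,140:360],(400,400)),cv2.resize(b[100:300,120:320],(400,400))]))
E
```

```text
time_s: 6.95
tcp_pos: [0.6986, -0.0837, 0.1014]
eef_rot: [[-0.99, -0.143, 0.0], [-0.143, 0.99, 0.0], [-0.0, 0.0, -1.0]]
ft_force: [0.1, 0.0, 0.4]
gripper_width: -0.003
t 6.95 tcp [698.6 -83.7 101.4] cup frame x,y -275.6 -76.7 F [0.1 0.  0.4] w -0.0031208028060036104
tool x.ey 1.0 toolx.ex 0.001 q [ 13.  42. -14.  82.  12.  57.  94.]
```

View pics/p2.png

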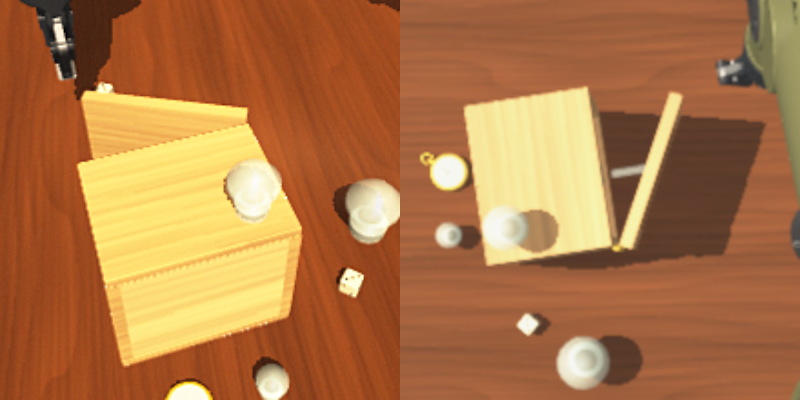

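The door sprang ajar: the free edge is at (678,95) in the top crop with the plunger out. Next the finger goes up, over and down into the gap, kept higher so that only the finger meets the door.

```bash
python3 -m jog '{"xyz":[[0,0,-3],[0,0,-4],[0,0,-4],[0,1,0],[0.5,3,0],[0.5,4,0],[0.6,4,0],[0.5,3,0],[0.5,1.5,0],[0,0,0]],"turn":[0,0,0,0,0,0,0,0,0,0]}'
python3 where.py
python3 - <<'E'
from h import *
a,d=viewer.camera('top');w=cloud(d,cal('top'))
b,d2=viewer.camera('scene');w2=cloud(d2,cal('scene'))
O=np.array([583.,178.])/1000;t=np.radians(98.28);ex=np.array([np.cos(t),np.sin(t)]);ey=np.array([-ex[1],ex[0]])
for W in (w,w2):
    q=np.stack([(W[...,:2]-O)@ex,(W[...,:2]-O)@ey],-1)
    m=(abs(W[...,2]-.16)<.005)&(q[...,0]<-.1)&(q[...,0]>-.2)&(abs(q[...,1])<.1)
    if m.sum()>20: print(m.sum(),cv2.minAreaRect((q[m]*1000).astype(np.float32)))
save('p3',np.hstack([cv2.resize(b[130:350,140:360],(400,400)),cv2.resize(a[100:300,120:320],(400,400))]))
E
```

```text
time_s: 8.3
tcp_pos: [0.6489, 0.076, 0.211]
eef_rot: [[-0.99, -0.144, -0.001], [-0.144, 0.99, -0.0], [0.001, -0.0, -1.0]]
ft_force: [0.5, 0.3, -0.3]
gripper_width: 0.001
t 8.3 tcp [648.9  76.  211. ] cup frame x,y -110.5 -50.5 F [ 0.5  0.3 -0.3] w 0.0010400257007705327
tool x.ey 1.0 toolx.ex 0.0 q [  0.  33. -16.  83.   9.  66.  81.]
479 ((-131.58273315429688, 2.4729995727539062), (157.86260986328125, 17.305295944213867), 62.879539489746094)
```

View pics/p3.png

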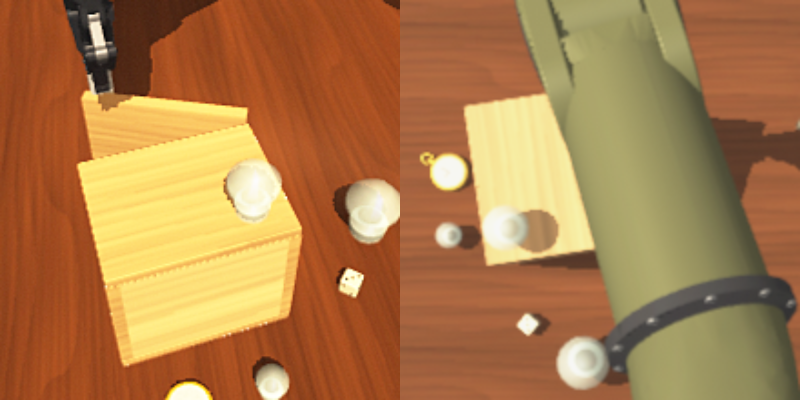

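```bash
python3 -m jog '{"xyz":[[0,0,1.5],[0,0,2],[0,0,2],[0,0,1.5],[0,0,0.6],[0,0,0],[0.4,-0.7,0],[0.4,-0.7,0],[0,0,0],[0,0,0]],"turn":[0,0,0,0,0,0,0,0,0,0]}'
python3 where.py
```

```text
time_s: 9.65
tcp_pos: [0.6436, 0.0602, 0.1356]
eef_rot: [[-0.99, -0.142, 0.0], [-0.142, 0.99, 0.0], [-0.0, 0.0, -1.0]]
ft_force: [0.5, 0.6, 0.1]
gripper_width: 0.002
t 9.65 tcp [643.6  60.2 135.6] cup frame x,y -125.3 -43.0 F [0.5 0.6 0.1] w 0.001814976968668007
tool x.ey 1.0 toolx.ex 0.002 q [  2.  36. -15.  90.  11.  56.  81.]
```

```bash
python3 -m jog '{"xyz":[[0.2,-0.5,0],[0.6,-1.2,0],[0.7,-1.3,0],[0.9,-1.1,0],[0.9,-1.1,0],[1.1,-0.9,0],[1.1,-0.9,0],[0,0,0],[0,0,0],[0,0,0]],"turn":[0,0,0,0,0,0,0,0,0,0]}'
python3 where.py
python3 - <<'E'
from h import *
b,_=viewer.camera('scene');c,_=viewer.camera('wrist')
save('p4',np.hstack([cv2.resize(b[110:330,140:360],(400,400)),cv2.resize(c,(400,300))[:, :] if 0 else cv2.copyMakeBorder(cv2.resize(c,(400,300)),0,100,0,0,0)]))
E
```

```text
time_s: 10.9
tcp_pos: [0.5993, -0.0163, 0.1353]
eef_rot: [[-0.99, -0.143, 0.0], [-0.143, 0.99, 0.0], [-0.0, 0.0, -1.0]]
ft_force: [0.2, 0.5, -0.9]
gripper_width: 0.001
t 10.9 tcp [599.3 -16.3 135.3] cup frame x,y -194.6 11.9 F [ 0.2  0.5 -0.9] w 0.0010818833906925446
tool x.ey 1.0 toolx.ex 0.001 q [  9.  32. -16.  97.  11.  52.  87.]
```

View pics/p4.png

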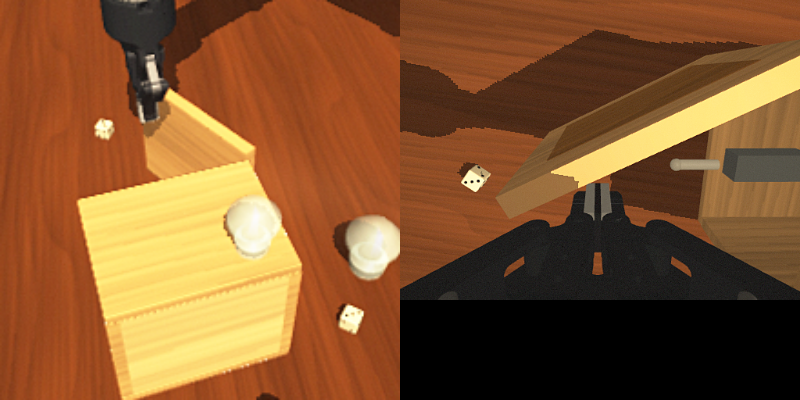

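The finger, fully on the inner side, has pushed the door to about 60°, with the dice untouched. I carry on along the arc.

```bash
python3 -m jog '{"xyz":[[1.2,-0.7,0],[1.3,-0.6,0],[1.3,-0.4,0],[1.4,-0.4,0],[1.4,-0.1,0],[1.4,-0.1,0],[0.8,0,0],[0,0,0],[0,0,0],[0,0,0]],"turn":[0,0,0,0,0,0,0,0,0,0]}'
python3 where.py
```

```text
time_s: 12.25
tcp_pos: [0.5155, -0.052, 0.1352]
eef_rot: [[-0.99, -0.142, 0.0], [-0.142, 0.99, 0.0], [-0.0, 0.0, -1.0]]
ft_force: [0.4, -0.2, -0.3]
gripper_width: 0.002
t 12.25 tcp [515.5 -52.  135.2] cup frame x,y -217.9 99.9 F [ 0.4 -0.2 -0.3] w 0.0018647254089665518
tool x.ey 1.0 toolx.ex 0.002 q [ 14.  26. -16. 110.  10.  46.  91.]
```

```bash
python3 -m jog '{"xyz":[[-1,0,0],[-2.5,0,0],[-2.5,0,0],[0,0,-3],[0,0,-4],[0,0,-4],[0,-4,0],[0,-5,0],[0,-5,0],[0,-4,0]],"turn":[0,0,0,0,0,0,0,0,0,0]}'
python3 -m jog '{"xyz":[[0,-5,0],[0,-5,0],[0,-5,0],[0,-3,0],[0,0,0],[0,0,0],[0,0,0],[0,0,0],[0,0,0],[0,0,0]],"turn":[0,0,0,0,0,0,0,0,0,0]}'
python3 where.py
python3 - <<'E'
from h import *
b,d2=viewer.camera('scene');w2=cloud(d2,cal('scene'))
for k in ('watch','stopper','die_a'):
    for r in viewer.trace('scene',k):
        q=w2[r['pixels']];print('scene',k,round(r['confidence'],2),np.round(np.nanmedian(q,0),3))
a,d=viewer.camera('top');w=cloud(d,cal('top'))
for k in ('watch','stopper','die_a'):
    for r in viewer.trace('top',k):
        q=w[r['pixels']];print('top',k,round(r['confidence'],2),np.round(np.nanmedian(q,0),3))
O=np.array([583.,178.])/1000;t=np.radians(98.28);ex=np.array([np.cos(t),np.sin(t)]);ey=np.array([-ex[1],ex[0]])
for W in (w,w2):
    q=np.stack([(W[...,:2]-O)@ex,(W[...,:2]-O)@ey],-1)
    m=(abs(W[...,2]-.16)<.006)&(q[...,0]<-.1)&(q[...,0]>-.28)&(abs(q[...,1]-.1)<.08)
    if m.sum()>20: print(m.sum(),cv2.minAreaRect((q[m]*1000).astype(np.float32)))
save('p5',np.hstack([cv2.resize(b[110:330,140:360],(400,400)),cv2.resize(a[100:300,120:320],(400,400))]))
E
```

```text
time_s: 13.5
tcp_pos: [0.6007, -0.2243, 0.2451]
eef_rot: [[-0.99, -0.141, 0.0], [-0.141, 0.99, -0.0], [-0.0, -0.001, -1.0]]
ft_force: [0.3, 0.5, -0.1]
gripper_width: 0.004
time_s: 14.75
tcp_pos: [0.6257, -0.3998, 0.2455]
eef_rot: [[-0.99, -0.142, 0.0], [-0.142, 0.99, -0.0], [-0.0, -0.0, -1.0]]
ft_force: [1.0, 0.4, 0.3]
gripper_width: -0.001
t 14.75 tcp [ 625.7 -399.8  245.5] cup frame x,y -577.9 40.9 F [1.  0.4 0.3] w -0.0006194271915347715
tool x.ey 1.0 toolx.ex 0.002 q [ 37.  40. -14.  63.   9.  78. 123.]
scene stopper 0.92 [0.374 0.15  0.06 ]
scene stopper 0.88 [0.529 0.216 0.206]
scene stopper 0.71 [0.524 0.312 0.032]
top watch 0.78 [0.603 0.314 0.011]
top stopper 0.95 [0.523 0.204 0.21 ]
top stopper 0.88 [0.365 0.136 0.067]
top stopper 0.55 [0.519 0.306 0.033]
top die_a 0.61 [0.408 0.209 0.019]
top die_a 0.38 [ 0.656 -0.145  0.02 ]
452 ((-176.9325408935547, 115.82525634765625), (13.972445487976074, 154.8240509033203), 79.68768310546875)
346 ((-177.65972900390625, 113.56735229492188), (14.730819702148438, 158.839599609375), 79.74774169921875)
```

View pics/p5.png

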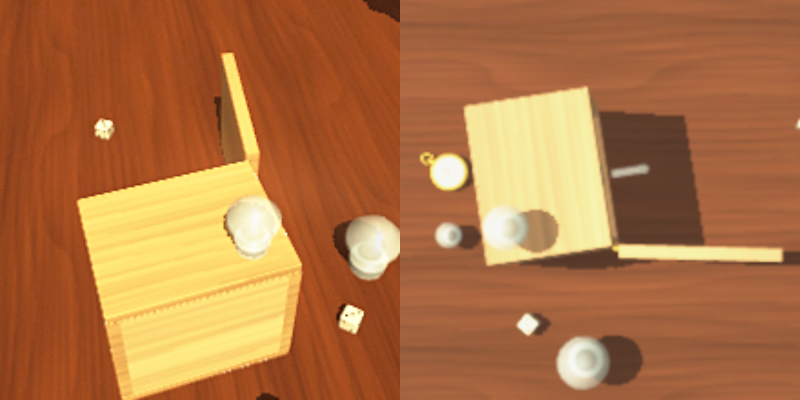

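The door stands at about 100°, past square. The stopper, watch and dice are where they were, and the arm is clear.

```bash
python3 -c "from station import job_done; print(job_done())"
```

```text
the job is handed in; nothing more can be done
None
```

The cupboard door is open to about 100°, past square, and the job is handed in. It took about 15 s of the 53 s allowed.

- **Pressing:** I pressed the door in near its free edge with the gripper shut. It met the door about 25 mm sooner than I had worked out for the fingertips, and the force reached about 27 N at the last reading. I think the gripper's linkage touched the door's top instead of the fingertips. That is still below the 40 N limit. The catch let go and the spring set the door ajar at about 27°.
- **Opening:** I kept the tool higher for the push, so that only the shut fingers met the door. The finger went down into the gap and pushed the inner side round, with no pinching.
- **Last checks:** Both cameras put the door at about 100°. The middle stopper, the watch and both dice are within about 5 mm of where they started, which is within measuring error. The arm stood well clear. In the last scene picture the networks reported neither the watch nor the dice, so those positions come from the top camera only.

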